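# Load and lock the rotor bolt holder

## Task

Clear the universal joint off the bolt holder into the grey parts tray, then drop every rotor bolt head-down into the holder, one to a cell, so that it stands upright with its threads up. Then fit both prongs of the pin spanner fully into the holes of the holder's lock collar and turn it clockwise as far as it goes, and finally put the spanner back fully seated in its rest. Leave the sockets, cap, screwdriver and torch where they are.

Things in the scene. Friction and masses are not known exactly. Their poses are not given: they have to be found in the camera images.
- holder: fixed holder: grey base plate 100 x 360 mm, 10 thick, with a row of five square open metal cells. Origin under the middle cell at the plate's underside, z up. The row runs along its y: cell centres at y = -92, -46, 0, 46, 92 mm, x = 0; cells 40 mm square inside, walls 6 thick, floor at z = 10, outer walls up to z = 55, dividers between cells up to 45. The lock collar is at y = +178
- collar_top (a point): centre of the steel lock collar's top face (34 mm above the holder's origin). The collar is roughly round with stepped edges, 80 mm across, on a round dark flange, and turns about the vertical; two round holes of 13 mm, 14 deep, lie 25 mm either side of the centre along this point's x axis; the x axis turns with the collar
- collar (a joint): angle of the lock collar, rad: 0 is fully loose, grows as it turns clockwise seen from above, hard stop (fully locked) at 1.2; stiff (about 0.12 N m) and stays where it is left; starts at 0 to 0.2
- spanner_c (a point): centre of the grip of the pin spanner. The grip is a vertical 22 mm square rubber bar, 56 mm tall (from 28 mm below this point to 28 above; 40 mm up from the underside of the cross-bar). Below it is a steel cross-bar 78 x 22 x 12 mm along this point's x axis, with two round prongs under it, 8 mm thick with tapered tips, 11 long, 25 mm either side of the centre. 0.25 kg; when seated, the cross-bar rests flat on the collar or rest and this point is 40 mm above that face
- rest_top (a point): centre of the top face (22 mm above the table) of the fixed grey spanner rest, 90 x 44 mm block with two 14 mm holes, 16 deep, 25 mm either side of the centre along its x axis; the spanner starts here, seated
- ujoint_c (a point): centre of the dark steel universal joint, 104 mm long along its x axis, flat-sided, 24 x 24 mm across, about 0.3 kg; starts lying along the row on the holder's dividers, between the outer walls, with its upper 14 mm standing above their rim
- tray: loose grey plastic parts tray, 180 (its x) x 140 (its y) mm outside, 28 high, walls and floor 4 thick; origin at the centre of its underside
- bolt0_c (a point): centre (half-way up) of a rotor bolt, 110 mm long; it starts standing on its head on the table, z axis pointing to the thread end. Head 29 mm across and 14 high at the bottom, shank 14 mm thick above it, threaded top. About 0.13 kg; may be absent
- bolt1_c (a point): centre (half-way up) of a rotor bolt, 110 mm long; it starts standing on its head on the table, z axis pointing to the thread end. Head 29 mm across and 14 high at the bottom, shank 14 mm thick above it, threaded top. About 0.13 kg; may be absent
- bolt2_c (a point): centre (half-way up) of a rotor bolt, 110 mm long; it starts standing on its head on the table, z axis pointing to the thread end. Head 29 mm across and 14 high at the bottom, shank 14 mm thick above it, threaded top. About 0.13 kg; may be absent
- bolt3_c (a point): centre (half-way up) of a rotor bolt, 110 mm long; it starts standing on its head on the table, z axis pointing to the thread end. Head 29 mm across and 14 high at the bottom, shank 14 mm thick above it, threaded top. About 0.13 kg; may be absent
- bolt4_c (a point): centre (half-way up) of a rotor bolt, 110 mm long; it starts standing on its head on the table, z axis pointing to the thread end. Head 29 mm across and 14 high at the bottom, shank 14 mm thick above it, threaded top. About 0.13 kg; may be absent
- socket_a: chrome socket, 32 mm across and 38 high, standing; a bystander
- socket_b: chrome socket, 40 mm across and 45 high, standing; a bystander
- bolt_cap: white nylon bolt cap, 34 mm across and 24 high; a bystander
- driver: stubby green torque screwdriver lying down, 28 mm thick; a bystander
- torch: black inspection torch lying down, 110 mm long, up to 30 thick; a bystander

How it is judged:
By the outcome, as a careful person would: the job done as asked, in the order asked, and still so for the second after the job is handed in, with the robot touching nothing.
Of bolt0, bolt1, bolt2, bolt3, bolt4 only 3 to 5 are there at a start; the rules pass over those that are not, and their reading is None.
At some moment in a run one of tray, ujoint may be knocked a few centimetres aside while the robot is not near it.
It also fails if it takes over 210 s, if anything falls off the work surface, if the arm or the gripper's body presses on something with over 40 N, if the wrist force passes 120 N, or if a joint passes its speed limit or range.

## Robot

A 6-joint arm with a two-finger parallel gripper is mounted at the origin on the work surface. World frame = base frame: x ahead of the robot, y to its left, z up, the work surface at z = 0. Lengths are in m, angles in rad, forces in N, time in s.
With the tool pointing down it reaches from about 0.275 to 0.825 m from the base axis. Payload 4.9 kg.
Tool frame: the origin (TCP) lies midway between the tips of the shut fingers; the grasp point (between the pads) lies 19 mm behind it (grip_point_offset is the distance from the TCP to the grasp point, in m); z points along the fingers, y is the line along which they close (so a half turn about z gives the same grasp; the last joint's range is limited). The gripper opens to 85 mm and grips with 20 to 120 N. Pads are 22 mm wide; open, the fingers measure 114 mm over their backs; the gripper's body (76 mm by 85 mm) begins 54 mm behind the grasp point. The pads swing forward as they close: fully open they stand 13 mm farther back than shut.
Start: joints at [1.148, 0.326, -0.193, 1.052, 0, 1.437], TCP at [0.157, 0.527, 0.231] pointing down, gripper open.
Joint ranges: [-2.65, 2.65], [-0.97, 1.79], [-1.3, 1.35], [-1.93, 2.1], [-1.47, 1.37], [-3.14, 3.14]. Speed limits (rad/s): [2.57, 2.57, 3.14, 3.14, 3.14, 3.14].

## Interface

Orientations are given as a rotation vector (axis times angle).
In Python, from cell import * gives the robot as it stands. Calls block until the motion is done:
- movep(position, orientation): joint-space move of the TCP to a pose.
- move_l(position, velocity=0.15, rot=None, until_force=None): straight line of the TCP; rot=None keeps the orientation; velocity is the mean speed in m/s. With until_force (N) it stops when the force on the tool has changed by that much, and returns True; else False.
- set_joints(angles): joint-space move.
- let_go() and grab(newtons=None): open the fingers fully, or close them until they stop; newtons is the grip in N (None keeps the last).
- sleep(seconds).
- ik(position, orientation): joint angles nearest the present ones, or None.
- get_state(): the state.
- grab_frame(name): name is "scene" or "top"; returns a dict with "img" (384x512x3 uint8, red, green, blue), "fx", "fy", "cx", "cy" (pixels), "cam_to_world" (4x4, takes a point from camera to world coordinates). Camera axes: x right, y down, z forward; pixel columns grow to the right and rows downward; lengths in m; the calibration is good to about 2 mm. A picture is of the moment at which its call begins. There is no depth.
A pose or a line that the arm cannot do raises MotionError and nothing moves.
- sign_off(): hands the job in; it is judged then, once.
Trained networks look in the newest picture that a camera, given by its name, has taken for a name from the list of things; names that differ only in an ending like _2 or _b are one class to them, and where a whole thing is asked for, a point or a joint stands for the part that bears it (a point fixed in the world has none). Each returns a list of dicts, best first, with "score" (0 to 1); they miss things now and then, are a little off and sometimes report something else, mostly with a low value. They report only what shows in the picture. A call takes as long as a camera call.
- spot_in(camera, name): "centre" ([column, row] in pixels, amid what is visible of it).
- silhouettes(camera, name): "mask" (384x512 bool, what is visible of it) and "centre" ([column, row] in pixels, amid what is visible of it).
- tip_of(camera, name): "centre" ([column, row] in pixels: a listed point, or the origin of a listed thing).
The state is a dict: "clock": time; "q": joint angles; "joint_velocities": joint speeds; "tau": joint torques, N m; "position": TCP position; "eef_rot": TCP orientation; "contact_force": force on the tool from outside, world axes, zero at the start; "wrist_torque": the same for the moment, N m; "finger_gap": opening from 0.0 (shut) to 1.0 (fully open); "grasp_force": force on a finger pad.
Only numpy, scipy, OpenCV 4.12 (cv2) and the standard library are available. Lean on these libraries where they do the work, as an engineer would, in place of code of your own. Each camera call takes 0.05 s, during which the arm holds its last target. There are 200 camera calls.

## Working session

There is one attempt and no reset: what is moved stays moved. The work goes in short steps, each a Python script; the robot and the scene stay as the last script left them, time stands still between calls to the robot, and variables do not carry over. Pictures are saved under pics/ and viewed, at most 14 in all, crops included, and the job is handed in when it is done.

```bash
ls; mkdir -p pics; python3 - <<'E'
from cell import *
import cv2,numpy as np
for c in("scene","top"):
    f=grab_frame(c); cv2.imwrite(f"pics/{c}0.png",cv2.resize(f["img"][:,:,::-1],(800,600)))
    print(c,f["fx"],f["fy"],f["cx"],f["cy"],np.round(f["cam_to_world"],3).tolist())
    for n in["holder","collar_top","spanner_c","rest_top","ujoint_c","tray","bolt0_c","socket_a","bolt_cap","driver","torch"]:
        try: print(n,[(np.round(d["centre"],1).tolist(),round(d["score"],2)) for d in tip_of(c,n)[:6]])
        except Exception as e: print(n,e)
s=get_state();print(s["clock"],s["eef_rot"],s["position"])
E
```

```text
pics
scene 492.58956375959235 492.58956375959235 258.5236117170105 189.73095278279175 [[0.243, 0.763, -0.599, 1.302], [0.97, -0.189, 0.152, -0.199], [0.003, -0.618, -0.786, 1.04], [0.0, 0.0, 0.0, 1.0]]
holder [([248.2, 229.1], 0.58)]
collar_top [([315.6, 201.5], 0.89)]
spanner_c [([353.1, 131.0], 0.72)]
rest_top [([348.9, 144.4], 0.84)]
ujoint_c [([244.4, 216.0], 0.81)]
tray [([129.6, 203.5], 0.57)]
bolt0_c [([206.3, 170.9], 0.77), ([351.8, 148.3], 0.42)]
socket_a [([388.2, 181.1], 0.63), ([165.5, 263.3], 0.48), ([349.6, 130.6], 0.32)]
bolt_cap [([316.3, 155.0], 0.67)]
driver [([411.3, 219.9], 0.87)]
torch [([100.7, 268.1], 0.77)]
top 427.91746802950627 427.91746802950627 253.56951286182868 186.18045711586757 [[0.026, -0.989, 0.143, 0.379], [-1.0, -0.025, 0.007, -0.021], [-0.003, -0.143, -0.99, 1.379], [0.0, 0.0, 0.0, 1.0]]
holder [([261.8, 176.3], 0.75)]
collar_top [([209.0, 176.9], 0.93)]
spanner_c [([154.7, 232.5], 0.73)]
rest_top [([159.2, 231.1], 0.53)]
ujoint_c [([268.3, 170.0], 0.67)]
tray [([352.5, 225.6], 0.66)]
bolt0_c [([284.1, 225.2], 0.62)]
socket_a [([330.9, 156.7], 0.63), ([139.0, 190.9], 0.62)]
bolt_cap [([188.7, 228.7], 0.52)]
driver [([144.4, 146.7], 0.68), ([330.2, 155.1], 0.58), ([283.0, 227.7], 0.54), ([382.1, 168.6], 0.42)]
torch [([378.6, 166.0], 0.86)]
1.2 [4.52037668e-01 3.10888967e+00 3.66682492e-05] [0.15663188 0.52724932 0.23129873]
```

View pics/scene0.png

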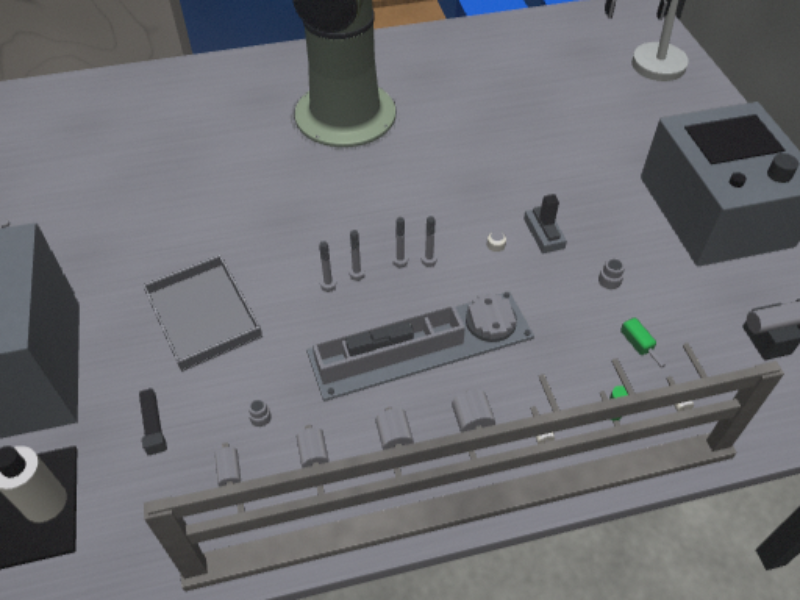

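View pics/top0.png

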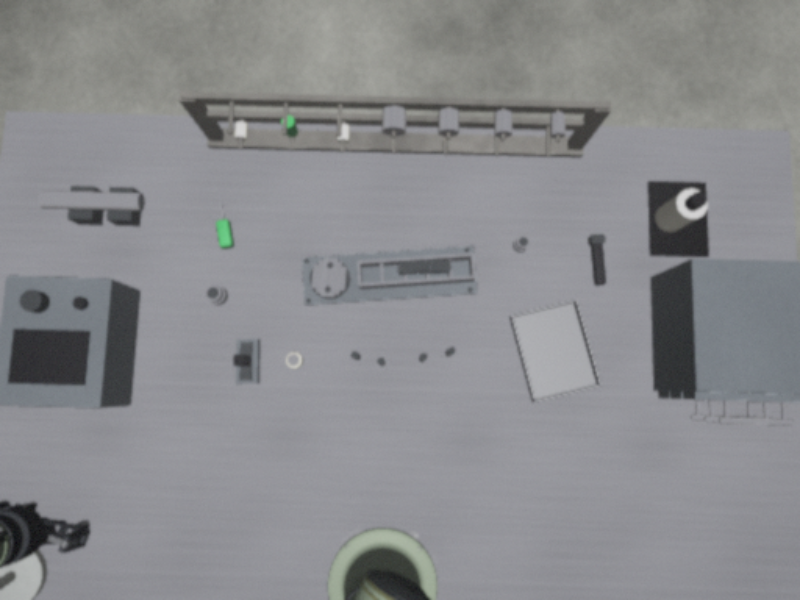

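The views show four bolts (scene, 800-scale: (326,265), (356,255), (400,242), (430,240)). The joint lies in the row at (380,338), the collar is at (492,315), the spanner on its rest at (548,225), and the tray at (203,310). I'll zoom in for accuracy.

```bash
cat > h.py <<'E'
from cell import *
import cv2,numpy as np
from scipy.spatial.transform import Rotation as R
def ray(f,px):
    T=f["cam_to_world"]; d=T[:3,:3]@np.array([(px[0]-f["cx"])/f["fx"],(px[1]-f["cy"])/f["fy"],1.]); return T[:3,3],d
def onz(f,px,z):
    o,d=ray(f,px); return (o+d*(z-o[2])/d[2])
def proj(f,p):
    T=np.linalg.inv(f["cam_to_world"]); c=T[:3,:3]@np.asarray(p)+T[:3,3]; return np.array([f["fx"]*c[0]/c[2]+f["cx"],f["fy"]*c[1]/c[2]+f["cy"]])
def down(yaw):  # tool z down, tool y (closing line) at angle yaw in world
    y=np.array([np.cos(yaw),np.sin(yaw),0]); z=np.array([0,0,-1.]); x=np.cross(y,z)
    return R.from_matrix(np.c_[x,y,z]).as_rotvec()
def crop(f,x0,y0,x1,y1,s): return cv2.resize(f["img"][y0:y1,x0:x1,::-1],None,fx=s,fy=s,interpolation=cv2.INTER_CUBIC)
E
python3 - <<'E'
from h import *
S=grab_frame("scene");T=grab_frame("top")
cv2.imwrite("pics/s1.png",crop(S,190,118,370,258,4.25)); cv2.imwrite("pics/t1.png",crop(T,140,145,400,265,3))
for n,z in [("collar_top",.034),("spanner_c",.062),("rest_top",.022),("ujoint_c",.057),("tray",0),("holder",0)]:
    for c,f in(("scene",S),("top",T)):
        d=tip_of(c,n)
        if d: print(n,c,np.round(onz(f,d[0]["centre"],z)[:2],4))
# dark bolt tops in both
for c,f,(x0,y0,x1,y1) in(("scene",S,(195,132,285,190)),("top",T,(215,215,300,240))):
    g=cv2.GaussianBlur(cv2.cvtColor(f["img"],cv2.COLOR_RGB2GRAY),(0,0),.7)[y0:y1,x0:x1]
    n,l,st,ce=cv2.connectedComponentsWithStats((g<75).astype(np.uint8))
    print(c,np.median(g),[(st[i].tolist(),np.round(ce[i]+[x0,y0],1).tolist()) for i in range(1,n) if st[i][4]>5])
for c in("scene","top"):
    print(c,[(np.round(d["centre"],1).tolist(),round(d["score"],2),int(d["mask"].sum())) for d in silhouettes(c,"bolt0_c")])
E
```

```text
collar_top scene [0.6021 0.1254]
collar_top top [0.6    0.1209]
spanner_c scene [0.4218 0.2921]
spanner_c top [0.4268 0.2927]
rest_top scene [0.4329 0.2893]
ujoint_c scene [ 0.6234 -0.0692]
ujoint_c top [ 0.6233 -0.0697]
tray scene [ 0.4723 -0.3388]
tray top [ 0.454  -0.3414]
holder scene [ 0.6216 -0.0539]
holder top [ 0.6164 -0.0538]
scene 132.0 [([59, 9, 5, 11, 45], [255.8, 145.6]), ([78, 8, 5, 12, 46], [275.1, 145.3]), ([30, 17, 5, 13, 46], [226.7, 154.7]), ([10, 24, 5, 14, 48], [207.3, 161.6])]
top 150.0 []
scene []
top []
```

View pics/s1.png

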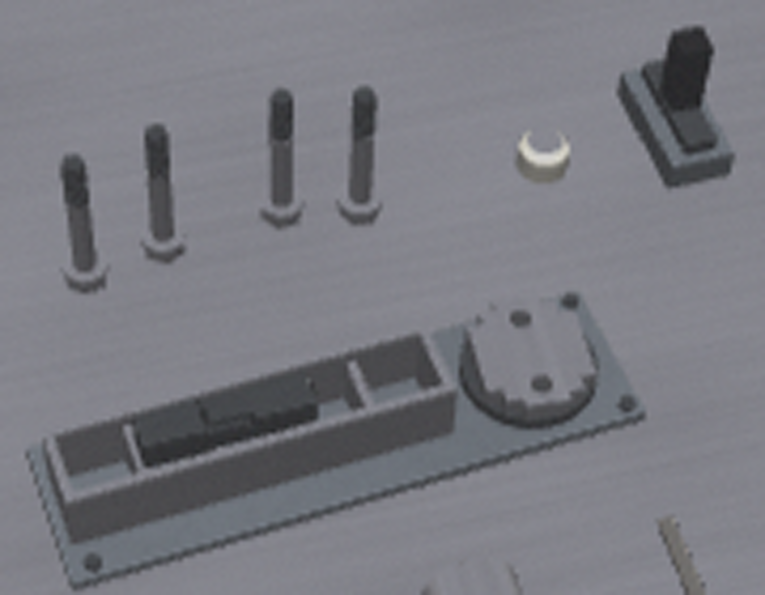

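View pics/t1.png

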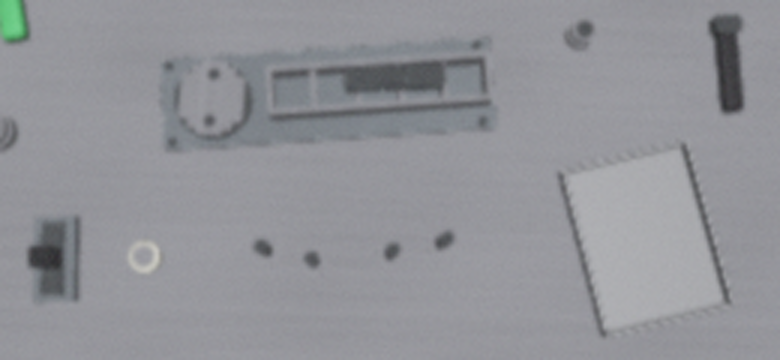

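```bash
cat > fit.py <<'E'
from h import *
from scipy.optimize import least_squares
S=grab_frame("scene");T=grab_frame("top")
sc=lambda p:np.array(p)/4.25+[190,118]-.4
tc=lambda p:np.array(p)/3+[140,145]-.35
def w(p,l): 
    c,s=np.cos(p[2]),np.sin(p[2]); return np.array([p[0]+c*l[0]-s*l[1],p[1]+s*l[0]+c*l[1],l[2]])
H=[(S,sc(q),l) for q,l in [((45,435),(-.026,-.118,.055)),((425,335),(-.026,.118,.055)),((70,500),(.026,-.118,.055)),((455,392),(.026,.118,.055))]]
H+=[(T,tc(q),l) for q,l in [((267,119),(-.026,.118,.055)),((491,106),(-.026,-.118,.055)),((487,55),(.026,-.118,.055)),((266,66),(.026,.118,.055))]]
P=[(S,sc(q),l) for q,l in [((28,452),(-.05,0,.01)),((75,582),(.05,0,.01)),((646,412),(.05,.36,.01)),((582,291),(-.05,.36,.01))]]
P+=[(T,tc(q),l) for q,l in [((162,59),(.05,.36,.01)),((166,152),(-.05,.36,.01)),((496,130),(-.05,0,.01)),((491,39),(.05,0,.01))]]
C=[(S,sc((520,318)),-1),(S,sc((542,383)),1),(T,tc((213,73)),1),(T,tc((209,121)),-1)]
def res(p):
    r=[proj(f,w(p,l))-q for f,q,l in H]
    r+=[proj(f,w(p,(l[0],l[1]+p[3],l[2])))-q for f,q,l in P]
    c=w(p,(0,.178,0))
    r+=[proj(f,[c[0]+s*.025*np.cos(p[4]),c[1]+s*.025*np.sin(p[4]),.034])-q for f,q,s in C]
    return np.ravel(r)
o=least_squares(res,[.62,-.054,.1,-.13,0],loss="soft_l1");print("holder",np.round(o.x,4),"collar",np.round(w(o.x,(0,.178,.034)),4));print(np.round(res(o.x).reshape(-1,2),1).tolist())
Rr=[(S,sc(q),l) for q,l in[((622,82),(-.045,-.022,.022)),((668,170),(.045,-.022,.022)),((734,155),(.045,.022,.022))]]
Rr+=[(T,tc(q),l) for q,l in[((35,217),(.045,.022,.022)),((35,301),(-.045,.022,.022)),((77,300),(-.045,-.022,.022)),((77,216),(.045,-.022,.022))]]
rr=lambda p:np.ravel([proj(f,w(p,l))-q for f,q,l in Rr])
r=least_squares(rr,[.43,.29,0],loss="soft_l1");print("rest",np.round(r.x,4),np.round(rr(r.x).reshape(-1,2),1).tolist())
for a,b in zip([(255.8,145.6),(275.1,145.3),(226.7,154.7),(207.3,161.6)],[(312,259),(263,247),(392,251),(444,240)]):
    b=tc(b); e=lambda p:np.r_[proj(S,p)-a,proj(T,p)-b]
    x=least_squares(e,[.45,0,.09]); print("bolt",np.round(x.x,4),np.round(e(x.x),1), "scene@.088",np.round(onz(S,a,.088)[:2],4),"top",np.round(onz(T,b,.088)[:2],4))
for c,q in(("L",(559,173)),("B",(605,335)),("R",(729,303)),("T",(684,145))): print("tray",c,np.round(onz(T,tc(q),.028)[:2],3))
E
python3 fit.py
```

```text
holder [ 0.617  -0.0493  0.0918 -0.1259 -0.0464] collar [0.6006 0.128  0.034 ]
[[-0.7, -2.0], [0.2, -3.7], [-0.9, -0.3], [0.9, -1.4], [0.3, -2.0], [0.8, -2.7], [0.7, -1.9], [-0.3, -0.7], [-0.6, -2.3], [-1.0, -0.6], [0.3, -0.7], [-0.6, -1.0], [-0.8, -0.6], [-0.7, -1.2], [0.6, -1.2], [-0.3, -1.1], [0.4, -0.7], [0.4, -0.7], [0.1, -0.2], [0.1, -0.8]]
rest [0.4266 0.2858 0.0456] [[-0.8, -2.6], [0.7, -1.0], [-0.3, -0.8], [0.3, -0.9], [-0.1, -0.3], [-0.1, -0.3], [0.1, -0.9]]
bolt [0.4285 0.0147 0.0851] [-0.  0. -0. -0.] scene@.088 [0.4312 0.0141] top [0.4284 0.0145]
bolt [0.4393 0.0646 0.0846] [-0.1  0.  -0.1 -0. ] scene@.088 [0.4424 0.0639] top [0.4391 0.0639]
bolt [ 0.4386 -0.066   0.0815] [ 0.1 -0.   0.1  0. ] scene@.088 [ 0.4444 -0.0672] top [ 0.4384 -0.0654]
bolt [ 0.4509 -0.1191  0.0821] [ 0.4 -0.   0.4  0.1] scene@.088 [ 0.4559 -0.1205] top [ 0.4507 -0.1174]
tray L [ 0.528 -0.242]
tray B [ 0.36 -0.29]
tray R [ 0.396 -0.419]
tray T [ 0.561 -0.375]
```

```bash
cat >> h.py <<'E'
HX,HY,HW=.617,-.0493,.0918
def hold(lx,ly): c,s=np.cos(HW),np.sin(HW); return np.array([HX+c*lx-s*ly,HY+s*lx+c*ly])
BOLTS=[(.4509,-.1191),(.4386,-.066),(.4285,.0147),(.4393,.0646)]
def st(m=""):
    s=get_state(); print(m,"t%.1f"%s["clock"],"p",np.round(s["position"],4),"gap %.3f"%s["finger_gap"],"gf %.0f"%s["grasp_force"],"F",np.round(s["contact_force"],1),"M",np.round(s["wrist_torque"],2),"q6 %.2f"%s["q"][5]); return s
E
python3 - <<'E'
from h import *
for n,p,y in [("uj",(.6234,-.0695,.056),HW),("tray",(.461,-.331,.018),.28),("b0",(*BOLTS[0],.058),HW),("cell",(*hold(0,-.092),.069),HW),("rest",(.4266,.2858,.05),.0456),("col0",(.6006,.128,.06),-.0464),("col1",(.6006,.128,.06),-1.108)]:
    for k in(-1,-.5,0,.5,1):
        j=ik(p,down(y+k*np.pi)); print(n,k,None if j is None else np.round(j,2))
E
```

```text
uj -1 [-0.23  0.62 -0.2   0.75  0.   -1.89]
uj -0.5 [-0.23  0.62 -0.2   0.75 -0.    2.82]
uj 0 [-0.23  0.62 -0.2   0.75  0.    1.25]
uj 0.5 [-0.23  0.62 -0.2   0.75  0.   -0.32]
uj 1 [-0.23  0.62 -0.2   0.75  0.   -1.89]
tray -1 [-0.75  0.58 -0.4   0.59  0.   -2.6 ]
tray -0.5 [-0.75  0.58 -0.4   0.59 -0.    2.11]
tray 0 [-0.75  0.58 -0.4   0.59  0.    0.54]
tray 0.5 [-0.75  0.58 -0.4   0.59 -0.   -1.03]
tray 1 [-0.75  0.58 -0.4   0.59 -0.   -2.6 ]
b0 -1 [-0.42  0.38 -0.63  0.56  0.   -2.08]
b0 -0.5 [-0.42  0.38 -0.63  0.56 -0.    2.63]
b0 0 [-0.42  0.38 -0.63  0.56  0.    1.06]
b0 0.5 [-0.42  0.38 -0.63  0.56 -0.   -0.51]
b0 1 [-0.42  0.38 -0.63  0.56  0.   -2.08]
cell -1 [-0.34  0.63 -0.14  0.8   0.   -2.  ]
cell -0.5 [-0.34  0.63 -0.14  0.8  -0.    2.71]
cell 0 [-0.34  0.63 -0.14  0.8   0.    1.14]
cell 0.5 [-0.34  0.63 -0.14  0.8  -0.   -0.43]
cell 1 [-0.34  0.63 -0.14  0.8   0.   -2.  ]
rest -1 [ 0.45  0.46 -0.52  0.59 -0.   -1.17]
rest -0.5 [ 0.45  0.46 -0.52  0.59  0.   -2.74]
rest 0 [ 0.45  0.46 -0.52  0.59 -0.    1.97]
rest 0.5 [ 0.45  0.46 -0.52  0.59  0.    0.4 ]
rest 1 [ 0.45  0.46 -0.52  0.59  0.   -1.17]
col0 -1 [ 0.09  0.6  -0.23  0.74  0.   -1.43]
col0 -0.5 [ 0.09  0.6  -0.23  0.74 -0.   -3.01]
col0 0 [ 0.09  0.6  -0.23  0.74  0.    1.71]
col0 0.5 [ 0.09  0.6  -0.23  0.74  0.    0.14]
col0 1 [ 0.09  0.6  -0.23  0.74  0.   -1.43]
col1 -1 [ 0.09  0.6  -0.23  0.74  0.   -0.37]
col1 -0.5 [ 0.09  0.6  -0.23  0.74  0.   -1.94]
col1 0 [ 0.09  0.6  -0.23  0.74  0.    2.77]
col1 0.5 [ 0.09  0.6  -0.23  0.74  0.    1.2 ]
col1 1 [ 0.09  0.6  -0.23  0.74  0.   -0.37]
```

```bash
python3 - <<'E'
from h import *
movep((.622,-.0695,.20),down(HW))
st("above")
move_l((.622,-.0695,.0565),.15)
st("at"); grab(60); st("grabbed")
move_l((.622,-.0695,.20),.15); sleep(.2); st("up")
cv2.imwrite("pics/s2.png",crop(grab_frame("scene"),90,118,370,258,2.8))
print([np.round(onz(grab_frame("top"),d["centre"],0)[:2],3) for d in tip_of("top","tray")])
E
```

```text
above t4.8 p [ 0.622  -0.0684  0.2001] gap 1.002 gf 0 F [-0.   0.4  0.1] M [-0.01 -0.03 -0.02] q6 1.25
at t5.9 p [ 0.6228 -0.0696  0.0574] gap 1.002 gf 0 F [-0.   0.6  0.3] M [-0.02  0.04  0.02] q6 1.25
grabbed t6.5 p [ 0.6225 -0.0696  0.0572] gap 0.255 gf 61 F [-0.6  0.7  4.7] M [ 0.07  0.05 -0.06] q6 1.25
up t7.8 p [ 0.6214 -0.0694  0.199 ] gap 0.255 gf 61 F [ 0.2 -0.3 -2.1] M [-0.02  0.02 -0.03] q6 1.25
[array([ 0.451, -0.333])]
```

View pics/s2.png

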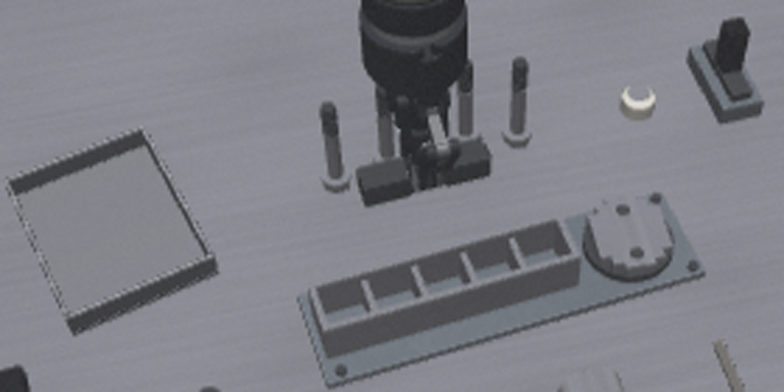

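The joint is in the grip level, all five cells are empty and the tray is unmoved (crop (110,225)). Next I place it.

```bash
python3 - <<'E'
from h import *
move_l((.461,-.331,.20),.3,rot=down(.28))
f=grab_frame("top"); print([np.round(onz(f,d["centre"],.028)[:2],3) for d in silhouettes("top","tray")])
move_l((.461,-.331,.06),.2)
print(move_l((.461,-.331,.014),.05,until_force=5)); st("down")
let_go(); st("rel")
move_l((.461,-.331,.2),.3)
b=BOLTS[0]
move_l((b[0],b[1],.20),.3,rot=down(HW))
S=grab_frame("scene");T=grab_frame("top")
print([np.round(onz(f,d[0]["centre"],.016)[:2],3) for f,d in((S,tip_of("scene","ujoint_c")),(T,tip_of("top","ujoint_c"))) if d])
cv2.imwrite("pics/s3.png",crop(S,60,118,370,258,2.5))
E
```

```text
[array([ 0.466, -0.308])]
True
down t10.9 p [ 0.4604 -0.3305  0.0162] gap 0.254 gf 62 F [0.2 0.3 5.4] M [ 0.02  0.1  -0.01] q6 0.54
rel t11.5 p [ 0.4595 -0.3296  0.0152] gap 1.002 gf 0 F [ 0.4  0.2 -0.1] M [-0.   -0.01  0.01] q6 0.54
[array([ 0.465, -0.323]), array([ 0.461, -0.326])]
```

View pics/s3.png

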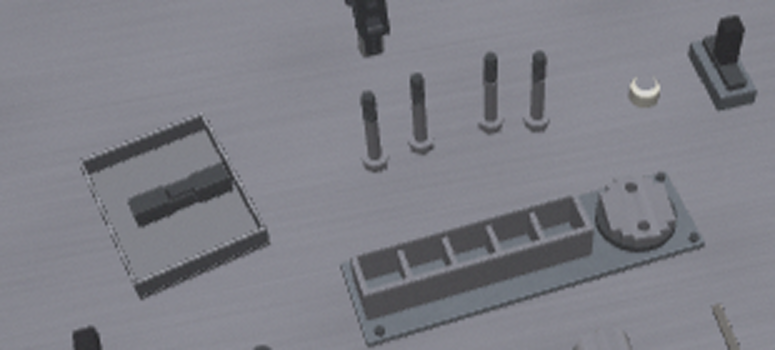

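The joint lies in the tray (crop (180,195)). Now the first bolt, with checks.

```bash
cat >> h.py <<'E'
def pick(b):
    x,y=BOLTS[b]
    p=get_state()["position"]
    if np.hypot(p[0]-x,p[1]-y)>.005: move_l((x,y,.20),.3,rot=down(HW))
    move_l((x,y,.12),.3); move_l((x,y,.058),.12,until_force=8); grab(50); s=st("grab%d"%b)
    move_l((x,y,.20),.25)
def place(ly,dx=0,dy=0):
    c=hold(dx,ly+dy)
    move_l((*c,.20),.3,rot=down(HW)); move_l((*c,.135),.25)
    h=move_l((*c,.066),.06,until_force=5); st("hit %s"%h)
def release(ly,dx=0,dy=0):
    c=hold(dx,ly+dy); let_go(); move_l((*c,.20),.25); st("rel")
E
python3 - <<'E'
from h import *
pick(0)
c=hold(0,-.092); move_l((*c,.20),.3); move_l((*c,.135),.25)
h=move_l((*c,.066),.06,until_force=5); st("hit %s"%h)
cv2.imwrite("pics/s4.png",np.hstack([crop(grab_frame("scene"),180,130,300,240,3.3),crop(grab_frame("top"),200,130,320,240,3.3)]))
E
```

```text
grab0 t15.1 p [ 0.4509 -0.1191  0.058 ] gap 0.147 gf 49 F [0.2 0.  0.7] M [ 0.05  0.01 -0.  ] q6 1.06
hit True t18.0 p [ 0.6249 -0.1407  0.068 ] gap 0.148 gf 49 F [-1.7 -0.3  4. ] M [ 0.06  0.08 -0.  ] q6 1.14
```

View pics/s4.png

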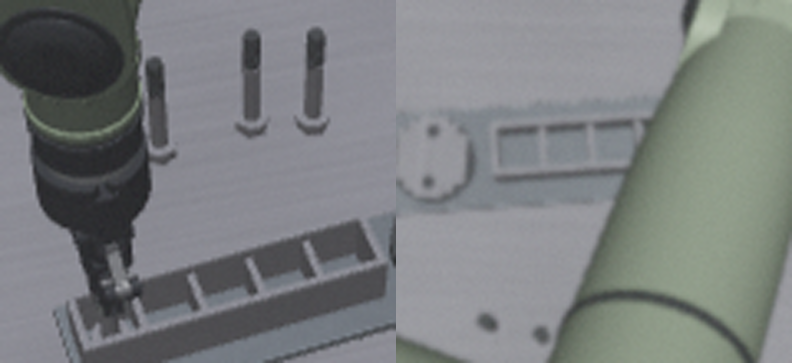

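The bolt reached the cell floor (z rose exactly 10 mm). Releasing it and doing the rest.

```bash
python3 - <<'E'
from h import *
release(-.092)
for b,ly in((1,-.046),):
    pick(b)
    S=grab_frame("scene"); cv2.imwrite("pics/s5.png",crop(S,190,118,370,258,4))
    place(ly)
E
```

```text
rel t19.5 p [ 0.6249 -0.1407  0.199 ] gap 0.998 gf 0 F [-0.5  1.  -0.6] M [0.02 0.   0.03] q6 1.14
grab1 t22.0 p [ 0.4386 -0.066   0.058 ] gap 0.145 gf 49 F [ 0.4  0.2 -0.1] M [-0.03 -0.04  0.  ] q6 1.16
hit True t25.0 p [ 0.6207 -0.095   0.068 ] gap 0.145 gf 49 F [-0.7  0.   4.8] M [ 0.   -0.    0.04] q6 1.21
```

View pics/s5.png

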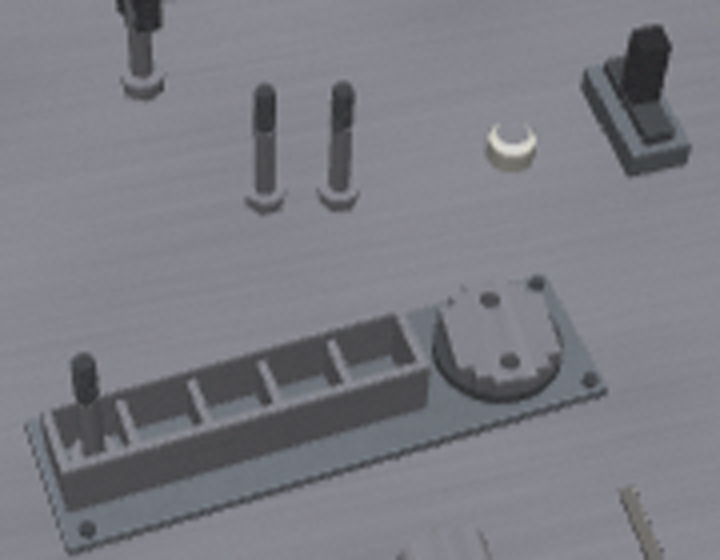

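The first bolt stands upright in the end cell (crop (88,400)), and the second is on its floor.

```bash
python3 - <<'E'
from h import *
release(-.046)
for b,ly in((2,0.),(3,.046)):
    pick(b); place(ly)
    if get_state()["position"][2]<.071: release(ly)
    else: print("stuck"); break
movep((.42,.28,.22),down(.0456+np.pi/2))
S=grab_frame("scene");T=grab_frame("top");cv2.imwrite("pics/s6.png",np.vstack([crop(S,190,118,370,258,2.2),crop(T,150,150,330,270,2.2)]))
for n,z in [("collar_top",.034),("spanner_c",.062),("rest_top",.022)]:
    for c,f in(("scene",S),("top",T)):
        d=tip_of(c,n)
        if d: print(n,c,np.round(onz(f,d[0]["centre"],z)[:2],4))
E
```

```text
rel t26.4 p [ 0.6206 -0.0949  0.199 ] gap 0.998 gf 0 F [-0.1  0.6 -0.1] M [ 0.06 -0.03 -0.02] q6 1.21
grab2 t29.0 p [0.4285 0.0147 0.058 ] gap 0.143 gf 49 F [ 0.2 -0.1  0.5] M [ 0.02  0.01 -0.03] q6 1.34
hit True t32.0 p [ 0.6164 -0.0492  0.0681] gap 0.147 gf 49 F [-0.6  0.2  2.6] M [0.03 0.13 0.  ] q6 1.28
rel t33.4 p [ 0.6164 -0.0492  0.199 ] gap 0.996 gf 0 F [ 0.6  0.5 -1. ] M [-0.01  0.02  0.04] q6 1.28
grab3 t36.0 p [0.4394 0.0646 0.0581] gap 0.143 gf 49 F [ 0.2 -0.6  1.2] M [-0.02  0.1  -0.02] q6 1.46
hit True t38.9 p [ 0.6122 -0.0034  0.0681] gap 0.145 gf 49 F [0.1 0.  4.8] M [0.   0.11 0.01] q6 1.35
rel t40.3 p [ 0.6122 -0.0034  0.199 ] gap 1.002 gf 0 F [-0.5 -0.1 -0.7] M [ 0.    0.04 -0.01] q6 1.35
collar_top scene [0.6025 0.1231]
collar_top top [0.5963 0.1281]
spanner_c scene [0.4191 0.2955]
spanner_c top [0.4248 0.2853]
rest_top scene [0.4189 0.2912]
rest_top top [0.4161 0.2832]
```

View pics/s6.png

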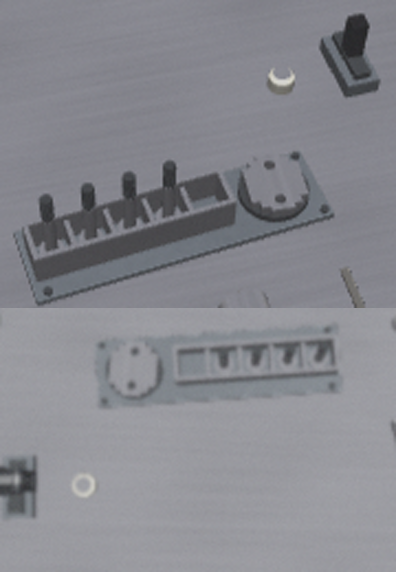

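All four bolts stand upright one per cell (scene crop (47–170, 180–210)). Next, the spanner: centre on it in both directions, then grip.

```bash
python3 - <<'E'
from h import *
p=(.4266,.2858); y=.0456
move_l((*p,.15),.3,rot=down(y+np.pi/2))
move_l((*p,.046),.12,until_force=10); st("at")
grab(25); sleep(.2); st("y-close")
let_go(); move_l((*p,.12),.3); move_l((*p,.12),.3,rot=down(y)); move_l((*p,.046),.12,until_force=10)
grab(25); sleep(.2); st("x-close")
E
```

```text
at t43.4 p [0.4273 0.2862 0.0469] gap 1.003 gf 0 F [ 0.9  0.2 -0.6] M [-0.05 -0.   -0.  ] q6 0.40
y-close t44.2 p [0.4267 0.2861 0.0462] gap 0.250 gf 32 F [-0.9  1.8  2.7] M [0.34 0.1  0.02] q6 0.40
x-close t48.5 p [0.4267 0.2859 0.0463] gap 0.251 gf 29 F [-2.5  0.2  5.2] M [ 0.    0.25 -0.01] q6 1.97
```

```bash
python3 - <<'E'
from h import *
p=(.4266,.2858); y=.0456; c=(.6006,.128); cy=-.0464
grab(100); st("grip")
move_l((*p,.10),.1); st("lift")
move_l((*c,.11),.3,rot=down(cy)); move_l((*c,.085),.1)
S=grab_frame("scene");T=grab_frame("top");cv2.imwrite("pics/s7.png",np.hstack([crop(S,275,140,365,240,4.2),crop(T,170,130,260,230,4.2)]))
h=move_l((*c,.056),.03,until_force=8); st("hit %s"%h)
E
```

```text
grip t48.7 p [0.4269 0.286  0.0465] gap 0.242 gf 98 F [-1.   0.1  6.6] M [-0.02  0.21 -0.  ] q6 1.97
lift t49.4 p [0.4261 0.2855 0.0995] gap 0.248 gf 98 F [ 0.2 -0.4 -2.5] M [-0.04  0.01  0.03] q6 1.97
hit True t51.6 p [0.6002 0.1279 0.0585] gap 0.243 gf 98 F [-0.3 -0.3  4.3] M [ 0.02 -0.02 -0.08] q6 1.71
```

View pics/s7.png

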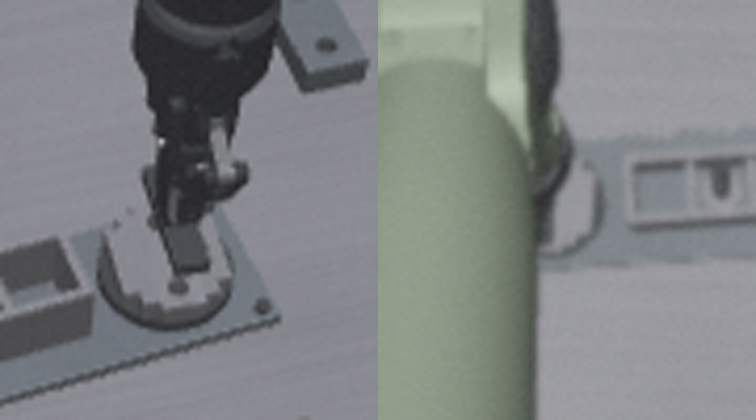

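Seated at z 0.0585 on the first descent (expected 0.058). Now turning it.

```bash
python3 - <<'E'
from h import *
c=(.6006,.128)
y=-.0464
while y>-1.40:
    y-=.08 if y>-.95 else .03
    move_l((*c,.058),.05,rot=down(y)); s=get_state(); m=s["wrist_torque"][2]
    yy=R.from_rotvec(s["eef_rot"]).as_matrix()[:2,1]; 
    print(round(y,3),round(float(np.arctan2(yy[1],yy[0])),3),np.round(s["contact_force"],1),round(float(m),2),"t%.1f"%s["clock"],round(float(s["position"][2]),4))
    if abs(m)>.7: break
E
```

```text
-0.126 -0.125 [-1.3 -1.4  4.2] -0.07 t51.9 0.0585
-0.206 -0.204 [-1.6 -2.3  4.5] -0.11 t52.1 0.0585
-0.286 -0.284 [-1.2 -1.9  5.4] -0.06 t52.4 0.0585
-0.366 -0.363 [-0.7 -2.1  5.2] -0.08 t52.6 0.0585
-0.446 -0.443 [ 0.8 -2.8  4.9] -0.05 t52.9 0.0585
-0.526 -0.523 [ 0.8 -2.   5.1] -0.04 t53.1 0.0585
-0.606 -0.603 [-0.3 -2.   5.5] -0.02 t53.4 0.0585
-0.686 -0.683 [ 0.5 -2.1  5.3] -0.09 t53.6 0.0585
-0.766 -0.763 [ 0.2 -2.   5.3] -0.09 t53.9 0.0585
-0.846 -0.843 [-0.1 -2.3  3.9] -0.1 t54.1 0.0585
-0.926 -0.923 [ 0.4 -1.9  5.3] -0.14 t54.4 0.0585
-1.006 -1.003 [ 0.6 -1.3  5.7] -0.1 t54.6 0.0585
-1.036 -1.033 [-0.6 -1.3  4.9] -0.1 t54.9 0.0585
-1.066 -1.063 [ 0.8 -0.6  5. ] -0.1 t55.1 0.0585
-1.096 -1.093 [-0.2 -1.8  5.8] -0.13 t55.4 0.0585
-1.126 -1.123 [-0.5 -1.5  5.3] -0.08 t55.6 0.0585
-1.156 -1.153 [-0.  -1.8  5. ] -0.08 t55.9 0.0585
-1.186 -1.183 [-0.4 -2.3  6.5] -0.04 t56.1 0.0585
-1.216 -1.212 [-1.8 -2.3  6.7] 0.32 t56.4 0.0585
-1.246 -1.238 [-2.5 -3.   7.4] 1.5 t56.6 0.0585
```

```bash
python3 - <<'E'
from h import *
c=(.6006,.128); p=(.4266,.2858); y=.0456
move_l((*c,.058),.05,rot=down(-1.195)); st("unload")
move_l((*c,.10),.1); st("lift")
move_l((*p,.12),.3,rot=down(y)); sleep(.2); move_l((*p,.075),.15)
h=move_l((*p,.0435),.03,until_force=8); st("hit %s"%h)
S=grab_frame("scene");T=grab_frame("top");cv2.imwrite("pics/s8.png",crop(S,270,90,370,240,4))
E
```

```text
unload t56.9 p [0.6006 0.128  0.0585] gap 0.243 gf 99 F [-1.5 -3.2  7.4] M [-0.56  0.35  0.24] q6 2.85
lift t57.5 p [0.6001 0.1282 0.0994] gap 0.242 gf 98 F [-0.5 -0.3 -3.3] M [ 0.01  0.03 -0.03] q6 2.85
hit True t60.4 p [0.4262 0.2856 0.0465] gap 0.246 gf 99 F [-0.1 -0.7  4.7] M [ 0.05 -0.05 -0.  ] q6 1.97
```

View pics/s8.png

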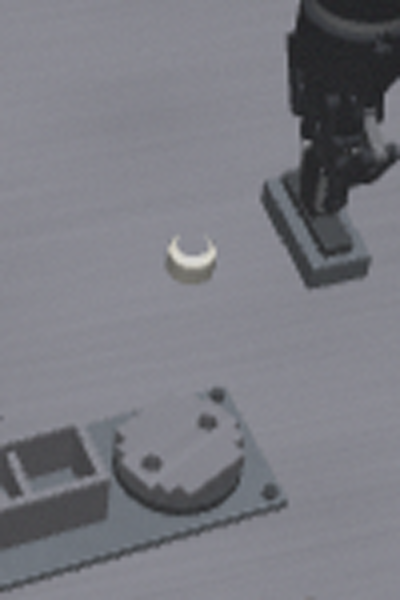

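The collar has turned (holes at crop (151,463) and (207,422)), and the spanner is back at the picked-up height. Release, back off and verify.

```bash
python3 - <<'E'
from h import *
p=(.4266,.2858)
let_go(); move_l((*p,.22),.2); movep((.30,.30,.25),down(.0456)); sleep(.3); st("done")
S=grab_frame("scene")
a,b=[onz(S,np.array(q)/4+[270,90]-.4,.034) for q in((151,463),(207,422))]
print("angle",HW-(np.arctan2(b[1]-a[1],b[0]-a[0])%np.pi-np.pi))
cv2.imwrite("pics/s9.png",crop(S,60,100,420,300,2.2))
E
```

```text
done t63.0 p [0.3006 0.2998 0.2495] gap 0.997 gf 0 F [-0.4 -0.5 -0.5] M [0.01 0.01 0.04] q6 2.14
angle 1.19622629601721
```

View pics/s9.png

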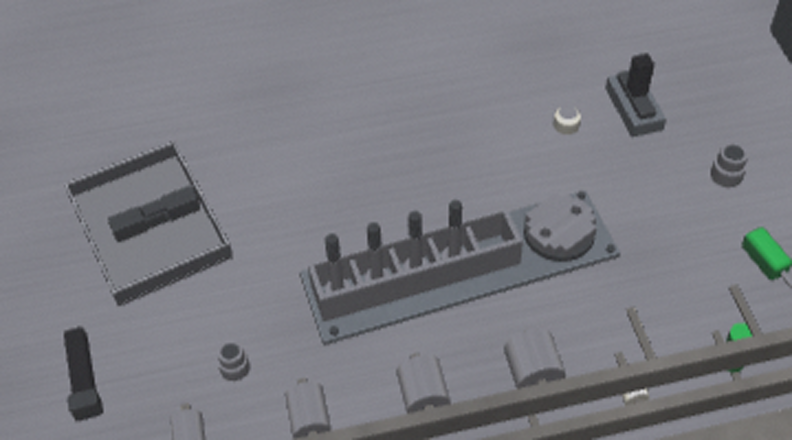

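The final view shows the joint in the tray (150,212), four upright bolts, the collar at about 1.196 rad, the spanner seated (638,90) and the other parts where they were.

```bash
python3 -c "
from cell import *
print(sign_off())"
```

```text
the job is handed in; nothing more can be done
None
```

I handed the job in at about 63 s. The universal joint is in the tray, and all four bolts present stand threads-up, one to a cell. The collar is turned to its stop (about 1.2 rad by camera), the spanner is seated back in its rest, and the sockets, cap, screwdriver and torch were not touched.

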